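# Set out and price the tartlets on a pastry counter

## Robot

A 6-joint arm with a two-finger parallel gripper is mounted at the origin on the work surface. World frame = base frame: x ahead of the robot, y to its left, z up, the work surface at z = 0. Lengths are in m, angles in degrees, forces in N, time in s.
With the tool pointing down it reaches from about 0.25 to 0.725 m from the base axis. Payload 9.7 kg.
Tool frame: the origin (TCP) lies midway between the tips of the shut fingers; the grasp point (between the pads) lies 19 mm behind it; z points along the fingers, y is the line along which they close (so a half turn about z gives the same grasp; the last joint's range is limited). The gripper opens to 85 mm and grips with 20 to 120 N. Pads are 22 mm wide; open, the fingers measure 114 mm over their backs; the gripper's body (76 mm by 85 mm) begins 54 mm behind the grasp point. The pads swing forward as they close: fully open they stand 13 mm farther back than shut.
Start: joints at [68.01, 4.979, 10.078, 95.1, 0, 90], TCP at [0.206, 0.51, 0.231] pointing down, gripper open.
Joint ranges: [-179.16, 179.16], [-48.56, 103.87], [-65.8, 70.77], [-126.05, 130.52], [-82.76, 87.17], [-180, 180]. Speed limits (degrees/s): [127.2, 127.2, 147.25, 180, 180, 180].

## Interface

Orientations are given as [roll, pitch, yaw] about the fixed x, y, z axes, in that order (R = Rz(yaw) Ry(pitch) Rx(roll)).
In Python, from workcell import readout, imaging, bot, spotter gives the robot as it stands.
- The arm moves only by the shell command python3 -m jog 'ROWS' [FORCE]. ROWS is JSON, a list of rows, each an object with "rotation": the turn, a rotation vector about the world's x, y, z in degrees, a list of three; "translation": the shift along the world's x, y, z in mm, a list of three; "grip": the finger opening in mm, from 0 to 85.4. In form: [{"rotation": [wx, wy, wz], "translation": [dx, dy, dz], "grip": grip}, ...]. A call has 1 to 20 rows; each row is the pose to reach, as a shift and turn from the pose commanded when the call began; what a row does not reach only later rows make up. A row lasts 1/10 s, in which the tool goes at most 50 mm and 8.59 degrees, less where a joint would pass 70% of its speed; a pose out of reach is approached as far as the arm can. A call with a gripper value outside its range is refused whole. The fingers move at their own pace and stop on an object; FORCE is the grip in N (left out, the last holds). Time passes only in rows, so rows that repeat a pose let the fingers close. It gives the time, the measured TCP pose, the force, the opening and the grip force at its end, in the units of the state.
- readout.get_obs(): the state, without advancing time (a new reading comes with each control period).
- imaging.camera(name): name is "side" or "top"; returns (picture, depth): 400x640x3 uint8, red, green, blue; 400x640 float32, m along the optical axis (not along the pixel's ray), 0 where there is no reading.
- imaging.camera_info(name): a dict with "vertical_fov" (degrees; the focal length in pixels is half the picture's height over the tangent of half this angle, whatever the lens; pixels are square), "cx", "cy" (the principal point, pixels), "k1" (the pictures are not rectified: a ray, as slopes to the right and down, at radius r is drawn at 1 + k1 r^2 times it, then the intrinsics apply), "extrinsics" (4x4, takes a point from camera to world coordinates). Camera axes: x right, y down, z forward; pixel columns grow to the right and rows downward; lengths in m; the calibration is good to about 2 mm. A picture is of the moment at which its call begins. camera_info takes no time and is no camera call.
- bot.job_done(): hands the job in; it is judged then, once.
Trained networks look in the newest picture that a camera, given by its name, has taken for a name from the list of things; names that differ only in an ending like _2 or _b are one class to them, and where a whole thing is asked for, a point or a joint stands for the part that bears it (a point fixed in the world has none). Each returns a list of dicts, best first, with "confidence" (0 to 1); they miss things now and then, are a little off and sometimes report something else, mostly with a low value. They report only what shows in the picture. A call takes as long as a camera call. They do not tell look-alikes from the thing itself.
- spotter.spot_in(camera, target): "box" ([centre column, centre row, width, height] in pixels, round what is visible of it).
- spotter.mark_of(camera, target): "uv" ([column, row] in pixels: a listed point, or the origin of a listed thing).
The state is a dict: "time": time; "q": joint angles; "qd": joint speeds; "joint_efforts": joint torques, N m; "ee_pos": TCP position; "tcp_rot": TCP orientation; "wrist_force": force on the tool from outside, world axes, zero at the start; "torque": the same for the moment, N m; "opening": finger opening in m; "grasp_force": force on a finger pad.
Only numpy, scipy, OpenCV 4.12 (cv2) and the standard library are available. Lean on these libraries where they do the work, as an engineer would, in place of code of your own. Each camera call takes 0.05 s, during which the arm holds its last target. There are 200 camera calls.

## Task

Get the pastry counter ready for opening. Put every tartlet waiting on the baking sheet into a well of its own shape on the serving boards, one to a well, right side up and seated flat on the bottom, without dropping any from a height. Take the green card of the sold-out pastry off the brass rail and put it in the card tray, and hang the two other price cards astride the rail, each straight ahead of its own board (red disc for the round wells, brown square for the square wells), leaving the jam jar, bell and shaker where they are.

Things in the scene. Friction and masses are not known exactly. Their poses are not given: they have to be found in the camera images.
- tart_round_1: round raspberry tartlet (may be absent): pale straight-sided pastry cylinder 62 mm across and 28 mm high with red berries on top (the berries rise 10 mm above that but touch nothing: treat it as 28 mm). Origin: centre of its underside, z up. About 70 g. Starts flat on the baking sheet at the robot's right (fixed, flat, rimless, 250 x 210 mm, 3 mm thick)
- tart_round_2: round raspberry tartlet (may be absent): pale straight-sided pastry cylinder 62 mm across and 28 mm high with red berries on top (the berries rise 10 mm above that but touch nothing: treat it as 28 mm). Origin: centre of its underside, z up. About 70 g. Starts flat on the baking sheet at the robot's right (fixed, flat, rimless, 250 x 210 mm, 3 mm thick)
- tart_round_3: round raspberry tartlet (may be absent): pale straight-sided pastry cylinder 62 mm across and 28 mm high with red berries on top (the berries rise 10 mm above that but touch nothing: treat it as 28 mm). Origin: centre of its underside, z up. About 70 g. Starts flat on the baking sheet at the robot's right (fixed, flat, rimless, 250 x 210 mm, 3 mm thick)
- tart_square_1: square chocolate tartlet (may be absent): pale straight-sided pastry block 58 x 58 mm and 28 mm high with a dark brown top. Origin: centre of its underside, x and y along its sides, z up. About 70 g. Starts flat on the baking sheet at the robot's right (fixed, flat, rimless, 250 x 210 mm, 3 mm thick), at any small yaw
- tart_square_2: square chocolate tartlet (may be absent): pale straight-sided pastry block 58 x 58 mm and 28 mm high with a dark brown top. Origin: centre of its underside, x and y along its sides, z up. About 70 g. Starts flat on the baking sheet at the robot's right (fixed, flat, rimless, 250 x 210 mm, 3 mm thick), at any small yaw
- tart_square_3: square chocolate tartlet (may be absent): pale straight-sided pastry block 58 x 58 mm and 28 mm high with a dark brown top. Origin: centre of its underside, x and y along its sides, z up. About 70 g. Starts flat on the baking sheet at the robot's right (fixed, flat, rimless, 250 x 210 mm, 3 mm thick), at any small yaw
- board_round: fixed wooden serving board, 240 (its x) x 105 (its y) x 18 mm, small grip at the -x end, +x end towards the rail, with three round wells 67 mm across (for the 62 mm round tartlets) in a row along its x, 76 mm apart, each 8 mm deep with 2 mm chamfer. Origin: centre of its underside. The boards lie side by side; which is on the left varies
- board_round_hole0 (a point): centre of the mouth of well 0 of board_round, level with the board's top (18 mm above the counter; the well floor is 8 mm lower); axes as the board's
- board_round_hole1 (a point): centre of the mouth of well 1 of board_round, level with the board's top (18 mm above the counter; the well floor is 8 mm lower); axes as the board's
- board_round_hole2 (a point): centre of the mouth of well 2 of board_round, level with the board's top (18 mm above the counter; the well floor is 8 mm lower); axes as the board's
- board_square: fixed wooden serving board, 240 (its x) x 105 (its y) x 18 mm, small grip at the -x end, +x end towards the rail, with three square wells 63 x 63 mm, sides along the board's x and y (for the 58 mm square tartlets) in a row along its x, 76 mm apart, each 8 mm deep with 2 mm chamfer. Origin: centre of its underside. The boards lie side by side; which is on the left varies
- board_square_hole0 (a point): centre of the mouth of well 0 of board_square, level with the board's top (18 mm above the counter; the well floor is 8 mm lower); axes as the board's
- board_square_hole1 (a point): centre of the mouth of well 1 of board_square, level with the board's top (18 mm above the counter; the well floor is 8 mm lower); axes as the board's
- board_square_hole2 (a point): centre of the mouth of well 2 of board_square, level with the board's top (18 mm above the counter; the well floor is 8 mm lower); axes as the board's
- rail: fixed brass rail beyond the boards, on the customers' side: a horizontal round bar 12 mm in diameter along its own y, bar axis 110 mm above the counter, 400 mm long between two posts. Origin: on the counter right under the middle of the bar, x away from the robot, z up
- card_tray: fixed shallow open wooden tray for cards not in use, outside 130 (its x) x 120 mm (its y), walls 5 mm thick and 22 mm high, floor 5 mm thick. Origin: centre of its underside
- card_disc: price card for the round tartlets: raspberry-red fold and a red disc on each panel. It starts standing on the counter at the robot's left. Stiff folded sheet, an upside-down U seen along its y: two upright dark panels, white borders, 80 mm wide (y), 62 mm high, 30 mm deep outside (x), 3 mm sheet, 24 mm clear inside, open below. Origin: centre between the lower edges, z up to the fold; 80 g
- card_square: price card for the square tartlets: brown fold and a brown square on each panel. It starts standing on the counter at the robot's left. Stiff folded sheet, an upside-down U seen along its y: two upright dark panels, white borders, 80 mm wide (y), 62 mm high, 30 mm deep outside (x), 3 mm sheet, 24 mm clear inside, open below. Origin: centre between the lower edges, z up to the fold; 80 g
- card_old: sold-out pastry's card: pistachio-green fold, green bar on each panel. It starts hanging astride the rail. Stiff folded sheet, an upside-down U seen along its y: two upright dark panels, white borders, 80 mm wide (y), 62 mm high, 30 mm deep outside (x), 3 mm sheet, 24 mm clear inside, open below. Origin: centre between the lower edges, z up to the fold; 80 g
- card_disc_ridge (a point): point of card_disc on the underside of its fold, mid-width, 59 mm above its origin. The fold is flat in the middle with 45-degree shoulders inside, which centre it on the bar; when the card hangs right it lies just over the bar, 116 mm above the counter
- card_square_ridge (a point): point of card_square on the underside of its fold, mid-width, 59 mm above its origin. The fold is flat in the middle with 45-degree shoulders inside, which centre it on the bar; when the card hangs right it lies just over the bar, 116 mm above the counter
- jam_jar: bystander: closed jar of red jam, 66 mm across, 90 mm high, at the far right. Origin: centre of its underside
- bell: bystander: brass counter bell on a wooden foot 84 mm across, 56 mm high, at the far left. Origin: centre of its underside
- shaker: bystander: metal sugar shaker 60 mm across, 110 mm high, at the right beyond the baking sheet. Origin: centre of its underside
Mind the look-alikes: they are no part of the job. What is shaped like the tart_square_1 but purple or turquoise is not meant.

How it is judged:
By the outcome, as a careful person would: the job done as asked, in the order asked, and still so for the second after the job is handed in, with the robot touching nothing.
Of tart_round_1, tart_square_1, tart_round_2, tart_square_2, tart_round_3, tart_square_3 only 3 to 5 are there at a start; the rules pass over those that are not, and their reading is None.
At some moment in a run one of tart_round_1, tart_square_1, tart_round_2, tart_square_2, tart_round_3, tart_square_3 may be knocked a few centimetres aside while the robot is not near it.
It also fails if it takes over 210 s, if anything falls off the work surface, if the arm or the gripper's body presses on something with over 40 N, if the wrist force passes 120 N, or if a joint passes its speed limit or range.

## Working session

There is one attempt and no reset: what is moved stays moved. The work goes in short steps, Python scripts to look and compute and a shell command to move; the robot and the scene stay as the last step left them, time stands still between calls to the robot, and variables do not carry over. Pictures are saved under pics/ and viewed, at most 14 in all, crops included, and the job is handed in when it is done.

```bash
ls; mkdir -p pics; cat > h.py <<'E'
import numpy as np,cv2
from workcell import readout,imaging,bot,spotter
def ray(cam,u,v):
    i=imaging.camera_info(cam);f=200/np.tan(np.radians(i["vertical_fov"])/2)
    d=np.array([(u-i["cx"])/f,(v-i["cy"])/f]);s=d.copy()
    for _ in range(20): s=d/(1+i["k1"]*(s@s))
    return np.array([s[0],s[1],1]),np.array(i["extrinsics"])
def at_z(cam,u,v,z):
    r,T=ray(cam,u,v);d=T[:3,:3]@r;o=T[:3,3]
    return o+d*(z-o[2])/d[2]
def cloud(cam,depth):
    i=imaging.camera_info(cam);f=200/np.tan(np.radians(i["vertical_fov"])/2)
    v,u=np.mgrid[0:400,0:640];dx=(u-i["cx"])/f;dy=(v-i["cy"])/f;sx,sy=dx,dy
    for _ in range(20):
        k=1+i["k1"]*(sx**2+sy**2);sx,sy=dx/k,dy/k
    P=np.stack([sx*depth,sy*depth,depth],-1);T=np.array(i["extrinsics"])
    P=P@T[:3,:3].T+T[:3,3];P[depth==0]=np.nan
    return P
def save(n,im,s=1): cv2.imwrite("pics/"+n,cv2.resize(im[...,::-1],None,fx=s,fy=s,interpolation=cv2.INTER_CUBIC))
E
python3 - <<'E'
from h import *
for c in("top","side"):
    im,d=imaging.camera(c);save(c+"1.png",im,1.25);np.savez(c+"1.npz",im=im,d=d);i=imaging.camera_info(c);print(i)
o=readout.get_obs();print(o)
E
```

```text
pics
{'vertical_fov': 42.38013494665756, 'cx': 325.0059297489646, 'cy': 206.0496470557483, 'k1': 0.014898489722711863, 'extrinsics': array([[-0.01133004, -0.97790227,  0.20875529,  0.20813768],
       [-0.99992785,  0.01024697, -0.00626896, -0.04058105],
       [ 0.00399132, -0.20881126, -0.97794781,  1.58607158],
       [ 0.        ,  0.        ,  0.        ,  1.        ]])}
{'vertical_fov': 49.5501309922812, 'cx': 322.1547547192731, 'cy': 194.9469902517481, 'k1': 0.024315075496490878, 'extrinsics': array([[ 8.66320578e-01, -3.23363126e-01,  3.80690090e-01,
         1.18355693e-01],
       [-4.99487531e-01, -5.62262481e-01,  6.59069882e-01,
        -7.85792282e-01],
       [ 9.28857158e-04, -7.61115754e-01, -6.48615407e-01,
         7.91294185e-01],
       [ 0.00000000e+00,  0.00000000e+00,  0.00000000e+00,
         1.00000000e+00]])}
{'time': 0.1, 'q': array([6.80088643e+01, 5.00859721e+00, 1.00370640e+01, 9.51002224e+01,
       3.78009499e-04, 9.00003104e+01]), 'qd': array([-0.02821053, -0.16631475,  0.16712558,  0.03071775, -0.06722791,
        0.06422214]), 'joint_efforts': array([ 1.49423609e-03, -5.21562302e+01,  4.65652692e+01,  1.59941695e-02,
        1.04783469e-04, -4.45910530e-05]), 'ee_pos': array([0.20586999, 0.50977819, 0.23063047]), 'tcp_rot': array([-1.79928244e+02, -3.77620511e-04,  1.58008553e+02]), 'wrist_force': array([ 0.72092816, -0.44707689, -0.20771597]), 'torque': array([-0.01864879,  0.02345322, -0.03912615]), 'grasp_force': 0.0, 'opening': 0.0854972001753569}
```

View pics/top1.png

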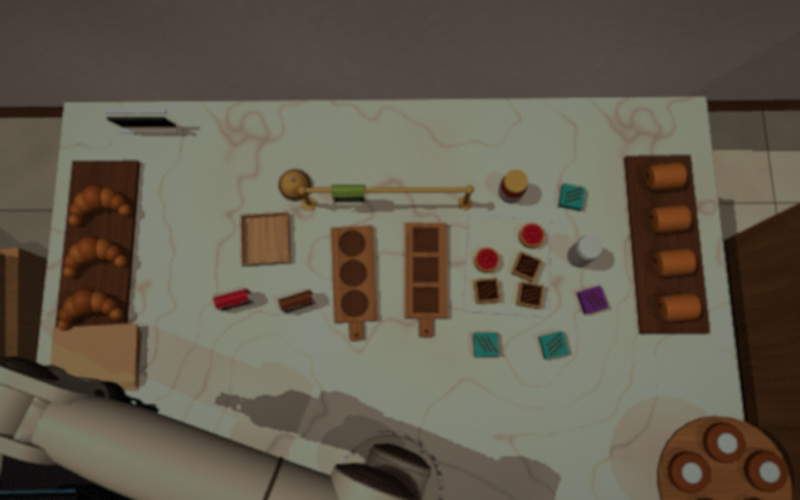

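View pics/side1.png

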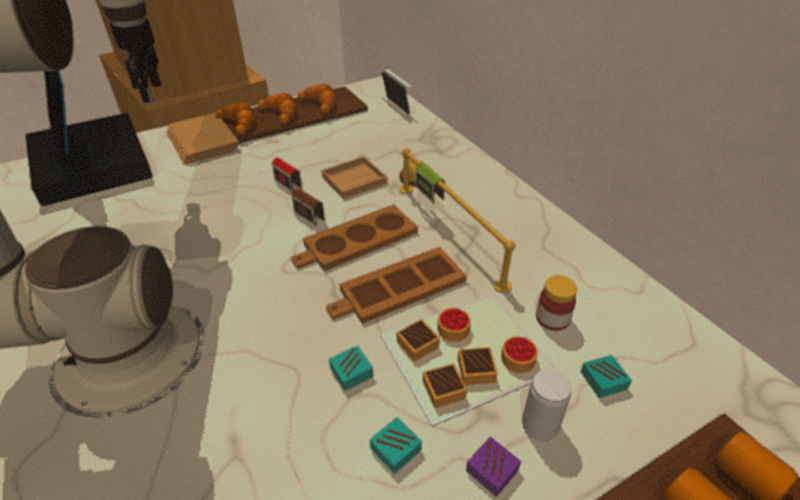

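The pictures show two round (red) and three square (brown) tartlets on the sheet, at top pixels (800-wide) round (487,260) and (532,235), square (527,266), (487,291) and (530,295). The teal pieces (487,345), (555,345), (572,197) and the purple one (593,300) are look-alikes off the sheet. The round board is on the left, the square board on the right. The red card is at (232,299), the brown card at (296,301), and the green card on the rail at (348,192).

```bash
python3 - <<'E'
from h import *
for c in("top","side"):
    z=np.load(c+"1.npz");im,d=z["im"],z["d"];P=cloud(c,d);H=P[...,2]
    if c=="top": save("crop1.png",im[150:300,150:500],2.28)
    reg=(P[...,0]>.2)&(P[...,0]<.75)&(abs(P[...,1])<.5)
    print(c,"table z",np.nanmedian(H[reg]),np.nanstd(H[reg&(abs(H)<.01)]))
    m=(reg&(H>.022)&(H<.14)).astype(np.uint8)
    n,l,s,_=cv2.connectedComponentsWithStats(m,connectivity=4)
    for k in range(1,n):
        if s[k,4]<40: continue
        q=P[l==k];hi=np.percentile(q[:,2],90);t=q[q[:,2]>hi-.012]
        r=cv2.minAreaRect((t[:,:2]*1000).astype(np.float32))
        print(s[k,4],"hi",round(hi,4),"cen",t[:,:2].mean(0).round(4),"rect",np.round(r[0],1),np.round(r[1],1),round(r[2],1),"col",im[l==k].mean(0).round())
E
```

```text
top table z 0.000748459068471985 0.003960961332379603
467 hi 0.0921 cen [ 0.7166 -0.3204] rect [ 717.  -321.5] [56.8 59.5] 41.3 col [102.  77.  44.]
1212 hi 0.1176 cen [0.6873 0.0153] rect [687.4  -2.7] [420.7  32. ] 89.7 col [97. 84. 46.]
321 hi 0.0332 cen [ 0.6959 -0.4713] rect [ 697.  -471.9] [57.3 62.7] 79.5 col [37. 83. 72.]
302 hi 0.0384 cen [ 0.594  -0.3639] rect [ 595.  -364.5] [59.2 58.8] 50.1 col [108.  33.  28.]
434 hi 0.1111 cen [ 0.5437 -0.4781] rect [ 544.  -476.4] [54.1 46.5] 0.4 col [105. 103.  95.]
305 hi 0.0391 cen [ 0.5335 -0.2492] rect [ 535.  -249.3] [59.6 58.1] 89.0 col [109.  34.  29.]
356 hi 0.0361 cen [ 0.5159 -0.3474] rect [ 515.8 -347.6] [57.6 61.3] 65.8 col [63. 41. 23.]
362 hi 0.0351 cen [ 0.4564 -0.247 ] rect [ 456.7 -247.3] [58.3 58.3] 4.5 col [63. 40. 23.]
362 hi 0.0357 cen [ 0.4447 -0.3528] rect [ 445.  -353.2] [58.7 59.1] 79.0 col [63. 40. 23.]
333 hi 0.0631 cen [0.4387 0.3713] rect [438.9 371.9] [31.5 80.1] 14.8 col [99. 29. 31.]
138 hi 0.0319 cen [ 0.43   -0.4879] rect [ 428.1 -490. ] [58.1 29.5] 12.4 col [68. 31. 69.]
316 hi 0.0634 cen [0.4334 0.2
[... 908 characters left out ...]
64.5] [59.5 59. ] 46.9 col [146.  54.  35.]
632 hi 0.0312 cen [ 0.3289 -0.2429] rect [ 330.  -239.9] [58.1 61.9] 1.4 col [ 53. 119.  99.]
654 hi 0.0343 cen [ 0.5176 -0.3508] rect [ 520.  -347.6] [61.  57.7] 64.9 col [98. 66. 35.]
656 hi 0.0322 cen [ 0.696  -0.4724] rect [ 699.9 -472. ] [59.5 62. ] 78.2 col [ 50. 109.  91.]
717 hi 0.0342 cen [ 0.4469 -0.356 ] rect [ 448.9 -352.7] [59.9 58.1] 78.2 col [98. 66. 36.]
981 hi 0.1113 cen [ 0.5453 -0.4802] rect [ 547.7 -477.7] [44.5 56.8] 89.6 col [146. 136. 121.]
887 hi 0.0315 cen [ 0.3257 -0.4061] rect [ 326.4 -403.7] [57.8 58.4] 12.6 col [ 52. 120. 100.]
377 hi 0.032 cen [ 0.4327 -0.4886] rect [ 432.3 -491.5] [59.5 31.6] 14.3 col [106.  58. 101.]
```

View pics/crop1.png

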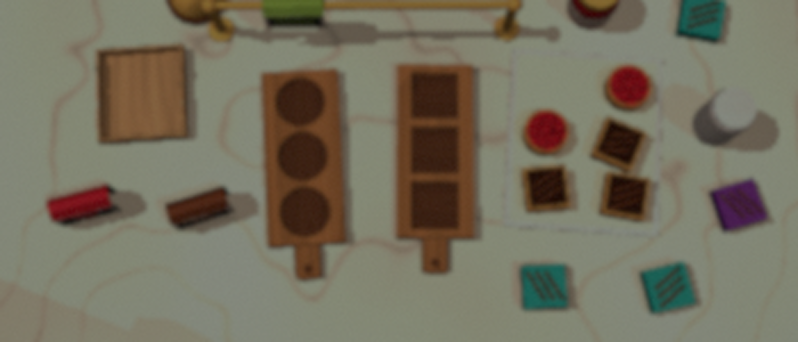

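The enlarged crop confirms it. Round tartlets with red berries are at crop (547,131) and (629,87). Chocolate squares are at (621,143), (547,188) and (627,196). The turquoise and purple blocks lie off the sheet. Next I measure wells, rail and tray.

```bash
python3 - <<'E'
from h import *
for c in("top","side"):
    imaging.camera(c)
    for b in("round","square"):
        for k in range(3):
            n=f"board_{b}_hole{k}";r=spotter.mark_of(c,n)
            print(c,n,[(np.round(at_z(c,*x["uv"],.018)[:2]*1000,1),round(x["confidence"],2)) for x in r[:2]])
    r=spotter.mark_of(c,"card_tray")[:1];print([at_z(c,*x["uv"],0).round(4) for x in r])
    r=spotter.mark_of(c,"rail")[:1];print([at_z(c,*x["uv"],0).round(4) for x in r])
    z=np.load(c+"1.npz");im,d=z["im"],z["d"];P=cloud(c,d);H=P[...,2]
    # dark wells
    v,u=np.mgrid[0:400,0:640]
    g=im.astype(int).sum(2)
    X=np.stack([at_z(c,uu,vv,.018) for uu,vv in zip(u.ravel(),v.ravel())]).reshape(400,640,3)
    board=(X[...,0]>.40)&(X[...,0]<.66)&(X[...,1]<.15)&(X[...,1]>-.13)
    G=cv2.resize(g.astype(np.float32),None,fx=4,fy=4,interpolation=cv2.INTER_CUBIC)
    XX=cv2.resize(X[...,:2].astype(np.float32),None,fx=4,fy=4,interpolation=cv2.INTER_LINEAR)
    B=cv2.resize(board.astype(np.uint8),None,fx=4,fy=4)>0
    thr=np.percentile(g[board],[5,20,40,60,90]);print(thr)
    for t in (0.5,):
        vals,_=cv2.threshold(G[B].clip(0,255).astype(np.uint8).reshape(-1,1),0,255,cv2.THRESH_OTSU)
    for T in (90,105,120) if c=="top" else (130,150,170):
        n,l,s,_=cv2.connectedComponentsWithStats((B&(G<T)).astype(np.uint8),connectivity=4)
        for k in range(1,n):
            if s[k,4]>3000:
                q=XX[l==k]*1000;r=cv2.minAreaRect(q);print(c,T,s[k,4],q.mean(0).round(1),np.round(r[0],1),np.round(r[1],1),round(r[2],1))
    # rail bar: highest line ; tray
    q=P[(H>.104)&(H<.125)&(P[...,0]>.64)&(P[...,0]<.74)&(abs(P[...,1])<.25)]
    for lo,hi in((-.18,-.1),(-.1,-.02),(-.02,.06)):
        w=q[(q[:,1]>lo)&(q[:,1]<hi)];print("bar",w.mean(0).round(4),w[:,2].max().round(4))
    print("bar y",np.nanmin(q[:,1]),np.nanmax(q[:,1]))
    gr=im[...,1].astype(int)-im[...,2]; q=P[(gr>25)&(im[...,1]>im[...,0].astype(int)+5)&(H>.105)]
    print("green",q.mean(0).round(4),cv2.minAreaRect((q[:,:2]*1000).astype(np.float32)))
    q=P[(H>.012)&(H<.03)&(P[...,0]>.48)&(P[...,0]<.66)&(P[...,1]>.18)&(P[...,1]<.4)]
    print("tray",cv2.minAreaRect((q[:,:2]*1000).astype(np.float32)),len(q))
E
```

```text
top board_round_hole0 [(array([436.9,  77.1]), 0.89), (array([583.9,  72. ]), 0.72)]
top board_round_hole1 [(array([436.9,  77.1]), 0.89), (array([583.9,  72. ]), 0.72)]
top board_round_hole2 [(array([436.9,  77.1]), 0.89), (array([583.9,  72. ]), 0.72)]
top board_square_hole0 [(array([597.6, -97.9]), 0.91), (array([437.5, -94.8]), 0.76)]
top board_square_hole1 [(array([597.6, -97.9]), 0.91), (array([437.5, -94.8]), 0.76)]
top board_square_hole2 [(array([597.6, -97.9]), 0.91), (array([437.5, -94.8]), 0.76)]
[array([0.5978, 0.3118, 0.    ])]
[array([6.861e-01, 2.000e-04, 0.000e+00])]Traceback (most recent call last):
  File "<stdin>", line 14, in <module>
  File "h.py", line 9, in at_z
    r,T=ray(cam,u,v);d=T[:3,:3]@r;o=T[:3,3]
        ~~~^^^^^^^^^
  File "h.py", line 4, in ray
    i=imaging.camera_info(cam);f=200/np.tan(np.radians(i["vertical_fov"])/2)
ValueError: time passes only in moves, steps and waits
```

```bash
cat >> h.py <<'E'
def plane(cam,z):
    Q=cloud(cam,np.ones((400,640)));o=np.array(imaging.camera_info(cam)["extrinsics"])[:3,3]
    D=Q-o;return o+D*((z-o[2])/D[...,2])[...,None]
E
python3 - <<'E'
from h import *
for c in("top","side"):
    z=np.load(c+"1.npz");im,d=z["im"],z["d"];P=cloud(c,d);H=P[...,2]
    g=im.astype(int).sum(2);X=plane(c,.018)
    board=(X[...,0]>.38)&(X[...,0]<.66)&(X[...,1]<.14)&(X[...,1]>-.15)
    G=cv2.resize(g.astype(np.float32),None,fx=4,fy=4,interpolation=cv2.INTER_CUBIC)
    XX=cv2.resize(X[...,:2].astype(np.float32),None,fx=4,fy=4,interpolation=cv2.INTER_LINEAR)
    B=cv2.resize(board.astype(np.uint8),None,fx=4,fy=4)>0
    print(np.percentile(g[board],[2,5,10,20,30,40,60,90]))
    for T in (100,120,140) if c=="top" else (130,160,190):
        n,l,s,_=cv2.connectedComponentsWithStats((B&(G<T)).astype(np.uint8),connectivity=4)
        for k in range(1,n):
            if s[k,4]>2500:
                q=XX[l==k]*1000;r=cv2.minAreaRect(q);print(c,T,s[k,4],q.mean(0).round(1),np.round(r[0],1),np.round(r[1],1),round(r[2],1))
    q=P[(H>.104)&(H<.125)&(P[...,0]>.64)&(P[...,0]<.74)&(abs(P[...,1])<.25)]
    for lo,hi in((-.18,-.1),(-.1,-.02),(-.02,.06)):
        w=q[(q[:,1]>lo)&(q[:,1]<hi)];print("bar",w.mean(0).round(4),w[:,2].max().round(4))
    print("bar y",np.nanmin(q[:,1]),np.nanmax(q[:,1]))
    i=im.astype(int);q=P[(i[...,1]-i[...,2]>25)&(i[...,1]>i[...,0]+5)&(H>.105)&(H<.14)]
    print("green",q.mean(0).round(4),cv2.minAreaRect((q[:,:2]*1000).astype(np.float32)))
    q=P[(H>.012)&(H<.03)&(P[...,0]>.48)&(P[...,0]<.68)&(P[...,1]>.18)&(P[...,1]<.4)]
    print("tray",cv2.minAreaRect((q[:,:2]*1000).astype(np.float32)),len(q))
E
```

```text
[101. 105. 108. 114. 169. 200. 229. 385.]
top 120 5182 [589.3 -97.8] [589.4 -98. ] [58.5 57.9] 89.4
top 120 4685 [582.4  86.4] [583.1  86.1] [60.7 60.9] 35.0
top 120 5340 [513.4 -97.1] [513.4 -97.2] [57.6 57.6] 89.4
top 120 4852 [506.5  82.9] [507.   82.8] [61.4 61.1] 0.1
top 120 5642 [437.6 -95.7] [437.6 -95.9] [58.4 59.5] 89.4
top 120 5010 [430.6  79.2] [430.7  78.8] [61.3 60.1] 89.4
top 140 5918 [589.3 -98.1] [589.8 -98.2] [62. 62.] 89.2
top 140 5299 [582.3  86.3] [582.2  86.4] [64.4 64.3] 44.3
top 140 6122 [513.3 -97.2] [513.4 -97.6] [61.3 62.4] 89.2
top 140 5488 [506.4  82.7] [506.6  82.9] [64.5 64.8] 26.7
top 140 6330 [437.7 -95.8] [438.  -95.9] [61.6 61.8] 89.4
top 140 5634 [430.5  79.1] [430.5  78.6] [65.  64.1] 83.6
bar [ 0.6883 -0.1408  0.1131] 0.1204
bar [ 0.687  -0.0617  0.1126] 0.1206
bar [0.6869 0.0259 0.1128] 0.1233
bar y -0.21309077021894934 0.20759092655190298
green [0.6873 0.0876 0.1149] ((688.6083374023438, 87.49234008789062), (75.0558090209961, 30.543169021606445), 89.67720794677734)
tray ((596.2717895507812, 304.497802734375), (131.7313232421875, 121.436653137207
[... 175 characters left out ...]
4 64.9] 42.1
side 190 4106 [491.6  22.1] [501.3  22.5] [ 42.3 244.3] 85.5
side 190 4135 [433.8  78.6] [433.5  78.6] [61.9 63.2] 82.4
side 190 5510 [591.6 -99.7] [592.  -98.8] [60.6 61.7] 88.9
side 190 6082 [515.8 -98.4] [516.4 -97.6] [61.3 62. ] 88.9
side 190 6474 [440.2 -97.3] [440.3 -96.5] [60.4 62.4] 89.2
bar [ 0.6904 -0.1413  0.1153] 0.1213
bar [ 0.691  -0.0614  0.1151] 0.1202
bar [0.6909 0.0264 0.1155] 0.1217
bar y -0.21283162277511702 0.2048575745531891
green [0.6875 0.085  0.117 ] ((689.4581298828125, 85.81672668457031), (76.3712158203125, 22.32547378540039), 88.63082122802734)
tray ((602.489990234375, 302.1719970703125), (132.84024047851562, 129.6246337890625), 3.958686590194702) 407
```

```bash
python3 -m jog '[{"rotation":[0,0,9],"translation":[84,-252,0],"grip":85},{"rotation":[0,0,9],"translation":[84,-252,0],"grip":85},{"rotation":[0,0,9],"translation":[84,-252,0],"grip":85},{"rotation":[0,0,9],"translation":[84,-252,0],"grip":85},{"rotation":[0,0,9],"translation":[84,-252,0],"grip":85},{"rotation":[0,0,18],"translation":[168,-504,-20],"grip":85},{"rotation":[0,0,18],"translation":[168,-504,-20],"grip":85},{"rotation":[0,0,18],"translation":[168,-504,-20],"grip":85},{"rotation":[0,0,18],"translation":[168,-504,-20],"grip":85},{"rotation":[0,0,18],"translation":[168,-504,-20],"grip":85},{"rotation":[0,0,26.5],"translation":[253,-757,-100],"grip":85},{"rotation":[0,0,26.5],"translation":[253,-757,-100],"grip":85},{"rotation":[0,0,26.5],"translation":[253,-757,-100],"grip":85},{"rotation":[0,0,26.5],"translation":[253,-757,-100],"grip":85},{"rotation":[0,0,26.5],"translation":[253,-757,-100],"grip":85},{"rotation":[0,0,26.5],"translation":[253,-757,-100],"grip":85},{"rotation":[0,0,26.5],"translation":[253,-757,-100],"grip":85},{"rotation":[0,0,26.5],"translation":[253,-757,-100],"grip":85},{"rotation":[0,0,26.5],"translation":[253,-757,-100],"grip":85},{"rotation":[0,0,26.5],"translation":[253,-757,-100],"grip":85}]' 30
```

```text
time: 2.55
ee_pos: [0.4589, -0.2463, 0.1317]
tcp_rot: [-180.0, 0.0, -175.5]
wrist_force: [0.3, 0.5, -0.2]
opening: 0.0849
grasp_force: 0.0
```

```bash
python3 -m jog '[{"rotation":[0,0,0],"translation":[0,0,-40],"grip":85},{"rotation":[0,0,0],"translation":[0,0,-80],"grip":85},{"rotation":[0,0,0],"translation":[0,0,-105],"grip":85},{"rotation":[0,0,0],"translation":[0,0,-119],"grip":85},{"rotation":[0,0,0],"translation":[0,0,-119],"grip":85},{"rotation":[0,0,0],"translation":[0,0,-119],"grip":50},{"rotation":[0,0,0],"translation":[0,0,-119],"grip":50},{"rotation":[0,0,0],"translation":[0,0,-119],"grip":50},{"rotation":[0,0,0],"translation":[0,0,-119],"grip":50},{"rotation":[0,0,0],"translation":[0,0,-119],"grip":50},{"rotation":[0,0,0],"translation":[0,0,-119],"grip":50},{"rotation":[0,0,0],"translation":[0,0,-119],"grip":50}]' 30; python3 - <<'E'
from h import *
im,d=imaging.camera("side");save("g1.png",im[200:340,250:470],3.5)
im,d=imaging.camera("top");np.savez("g1.npz",im=im,d=d)
E
```

```text
time: 3.75
ee_pos: [0.4601, -0.2474, 0.0144]
tcp_rot: [-179.9, 0.2, -175.5]
wrist_force: [-0.7, 1.5, 7.5]
opening: 0.0571
grasp_force: 32.6
```

View pics/g1.png

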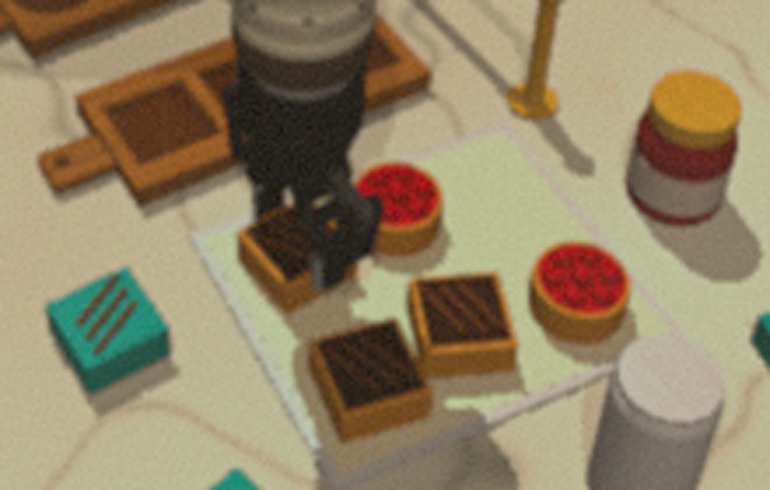

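The gripper holds the near square tartlet at crop (300,245), fingers well clear of its neighbours.

```bash
python3 -m jog '[{"rotation":[0,0,0],"translation":[0,0,20],"grip":50},{"rotation":[0,0,0],"translation":[0,0,60],"grip":50},{"rotation":[0,0,-5.4],"translation":[-6,45,60],"grip":50},{"rotation":[0,0,-5.4],"translation":[-12,90,60],"grip":50},{"rotation":[0,0,-5.4],"translation":[-17,130,50],"grip":50},{"rotation":[0,0,-5.4],"translation":[-20,150.5,40],"grip":50},{"rotation":[0,0,-5.4],"translation":[-20,150.5,40],"grip":50},{"rotation":[0,0,-5.4],"translation":[-20,150.5,40],"grip":50},{"rotation":[0,0,-5.4],"translation":[-20,150.5,40],"grip":50}]'; cat > hold.py <<'E'
from h import *
o=readout.get_obs();tx,ty,tz=o["ee_pos"];print("tcp",o["ee_pos"].round(4),o["tcp_rot"].round(2))
for c in("top","side"):
    im,d=imaging.camera(c);P=cloud(c,d);i=im.astype(int);H=P[...,2];b=tz-.0114
    near=(abs(P[...,0]-tx)<.05)&(abs(P[...,1]-ty)<.05)&(H<b+.045)
    m=near&(H>b+.003)&(i[...,0]>i[...,2]*1.25)
    q=P[m];r=cv2.minAreaRect((q[:,:2]*1000).astype(np.float32))
    print(c,len(q),np.round(r[0],1),np.round(r[1],1),round(r[2],1),"x ext",np.percentile(q[:,0],[1,99]).round(4),"y",np.percentile(q[:,1],[1,99]).round(4),"z",np.percentile(q[:,2],[1,99]).round(4))
E
python3 hold.py; python3 - <<'E'
from h import *
im,d=imaging.camera("side");save("g2.png",im[140:300,220:420],3.5)
E
```

```text
time: 4.75
ee_pos: [0.4395, -0.0972, 0.0531]
tcp_rot: [-180.0, 0.1, 179.1]
wrist_force: [-0.8, -1.4, -0.3]
opening: 0.0573
grasp_force: 32.8
tcp [ 0.4395 -0.0972  0.0531] [-1.7997e+02  7.0000e-02  1.7908e+02]Traceback (most recent call last):
  File "hold.py", line 8, in <module>
    print(c,len(q),np.round(r[0],1),np.round(r[1],1),round(r[2],1),"x ext",np.percentile(q[:,0],[1,99]).round(4),"y",np.percentile(q[:,1],[1,99]).round(4),"z",np.percentile(q[:,2],[1,99]).round(4))
                                                                           ~~~~~~~~~~~~~^^^^^^^^^^^^^^^
    return _quantile_unchecked(
        a, q, axis, out, overwrite_input, method, keepdims, weights)
    return _ureduce(a,
                    func=_quantile_ureduce_func,
    ...<5 lines>...
                    overwrite_input=overwrite_input,
                    method=method)
    r = func(a, **kwargs)
    result = _quantile(arr,
                       quantiles=q,
    ...<2 lines>...
                       out=out,
                       weights=wgt)
    slices_having_nans = np.isnan(arr[-1, ...])
                                  ~~~^^^^^^^^^
IndexError: index -1 is out of bounds for axis 0 with size 0
```

View pics/g2.png

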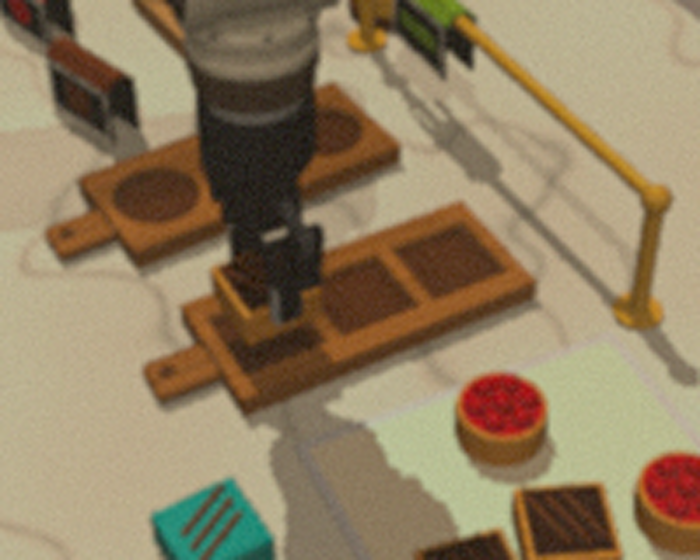

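The tartlet is held level above square well 0 (crop (265,300)). Lowering it gently.

```bash
python3 -m jog '[{"rotation":[0,0,0],"translation":[0,0.5,-15],"grip":50},{"rotation":[0,0,0],"translation":[0,0.5,-21],"grip":50},{"rotation":[0,0,0],"translation":[0,0.5,-25],"grip":50},{"rotation":[0,0,0],"translation":[0,0.5,-28],"grip":50},{"rotation":[0,0,0],"translation":[0,0.5,-30],"grip":50},{"rotation":[0,0,0],"translation":[0,0.5,-31],"grip":50},{"rotation":[0,0,0],"translation":[0,0.5,-31],"grip":50},{"rotation":[0,0,0],"translation":[0,0.5,-31],"grip":50}]'
```

```text
time: 5.65
ee_pos: [0.4391, -0.096, 0.0215]
tcp_rot: [-180.0, 0.0, 179.1]
wrist_force: [0.2, -0.2, -0.8]
opening: 0.057
grasp_force: 32.8
```

```bash
python3 -m jog '[{"rotation":[0,0,0],"translation":[0,0,-1],"grip":50},{"rotation":[0,0,0],"translation":[0,0,-1.5],"grip":50},{"rotation":[0,0,0],"translation":[0,0,-1.5],"grip":50}]'
```

```text
time: 5.95
ee_pos: [0.4391, -0.096, 0.0213]
tcp_rot: [-180.0, 0.1, 179.1]
wrist_force: [-7.2, 2.3, 14.0]
opening: 0.0574
grasp_force: 34.5
```

```bash
python3 -m jog '[{"rotation":[0,0,0],"translation":[0,0,1],"grip":70},{"rotation":[0,0,0],"translation":[0,0,1],"grip":70},{"rotation":[0,0,0],"translation":[0,0,1],"grip":85},{"rotation":[0,0,0],"translation":[0,0,1],"grip":85},{"rotation":[0,0,0],"translation":[0,0,1],"grip":85},{"rotation":[0,0,0],"translation":[0,0,30],"grip":85},{"rotation":[0,0,0],"translation":[0,0,80],"grip":85},{"rotation":[0,0,0],"translation":[0,-45,110],"grip":85},{"rotation":[0,0,0],"translation":[0,-90,110],"grip":85},{"rotation":[0,0,0],"translation":[0,-135,110],"grip":85},{"rotation":[0,0,0],"translation":[0,-170,110],"grip":85},{"rotation":[0,0,0],"translation":[0,-170,110],"grip":85}]'
cat > tarts.py <<'E'
from h import *
import sys
for c in("top","side"):
    im,d=imaging.camera(c)
    if c=="side": save(sys.argv[1],im[140:340,220:470],3)
    P=cloud(c,d);H=P[...,2];i=im.astype(int)
    reg=(P[...,0]>.38)&(P[...,0]<.66)&(P[...,1]<.15)&(P[...,1]>-.43)&(i[...,0]>i[...,2]*1.2)
    m=(reg&(H>.022)&(H<.055)).astype(np.uint8)
    n,l,s,_=cv2.connectedComponentsWithStats(m,connectivity=4)
    for k in range(1,n):
        if s[k,4]<80: continue
        q=P[l==k];hi=np.percentile(q[:,2],90);t=q[q[:,2]>hi-.012]
        r=cv2.minAreaRect((t[:,:2]*1000).astype(np.float32))
        print(c,s[k,4],"hi",round(hi,4),"rect",np.round(r[0],1),np.round(r[1],1),round(r[2],1),"RG",im[l==k].mean(0).round()[:2])
E
python3 tarts.py g3.png
```

```text
time: 7.15
ee_pos: [0.4385, -0.2694, 0.1292]
tcp_rot: [-180.0, -0.0, 178.9]
wrist_force: [-0.0, 0.8, 0.4]
opening: 0.0846
grasp_force: 0.0
top 310 hi 0.0389 rect [ 533.3 -249.4] [59.3 58. ] 38.3 RG [109.  33.]
top 374 hi 0.0424 rect [435.5 -97.9] [54.9 58.3] 89.3 RG [62. 38.]
side 531 hi 0.0422 rect [441.5 -96.8] [58.3 62.9] 0.3 RG [104.  67.]
side 486 hi 0.0399 rect [ 538.3 -250.9] [64.5 59.4] 14.5 RG [150.  56.]
side 548 hi 0.0387 rect [ 599.1 -364.9] [59.6 60. ] 40.4 RG [152.  56.]
side 651 hi 0.0342 rect [ 519.8 -348.1] [60.1 58. ] 65.7 RG [102.  68.]
side 717 hi 0.0345 rect [ 448.9 -353.4] [59.5 58.5] 78.8 RG [90. 62.]
```

View pics/g3.png

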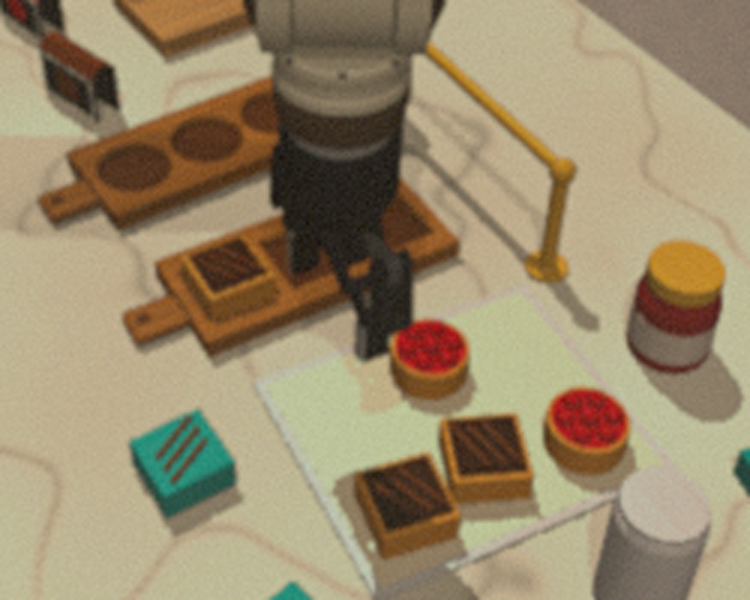

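The square tartlet sits flat in well 0 (crop (230,278)), and the rest are unmoved. Next is the near round one (crop (430,355)).

```bash
python3 -m jog '[{"rotation":[0,0,0],"translation":[45,8,0],"grip":85},{"rotation":[0,0,0],"translation":[90,15.7,-30],"grip":85},{"rotation":[0,0,0],"translation":[97,15.7,-70],"grip":85},{"rotation":[0,0,0],"translation":[97,15.7,-100],"grip":85},{"rotation":[0,0,0],"translation":[97,15.7,-117],"grip":85},{"rotation":[0,0,0],"translation":[97,15.7,-117],"grip":85},{"rotation":[0,0,0],"translation":[97,15.7,-117],"grip":85}]'
```

```text
time: 7.95
ee_pos: [0.5362, -0.2494, 0.0135]
tcp_rot: [-180.0, 0.0, 179.2]
wrist_force: [-0.5, 0.7, 1.0]
opening: 0.0852
grasp_force: 0.0
```

```bash
python3 -m jog '[{"rotation":[0,0,0],"translation":[0,0,0],"grip":52},{"rotation":[0,0,0],"translation":[0,0,0],"grip":52},{"rotation":[0,0,0],"translation":[0,0,0],"grip":52},{"rotation":[0,0,0],"translation":[0,0,0],"grip":52},{"rotation":[0,0,0],"translation":[0,0,0],"grip":52},{"rotation":[0,0,0],"translation":[0,0,0],"grip":52}]'
python3 -m jog '[{"rotation":[0,0,0],"translation":[0,0,20],"grip":52},{"rotation":[0,0,0],"translation":[0,0,60],"grip":52},{"rotation":[0,0,0],"translation":[-4,45,60],"grip":52},{"rotation":[0,0,1],"translation":[-8,90,60],"grip":52},{"rotation":[0,0,3],"translation":[-12,135,60],"grip":52},{"rotation":[0,0,3.6],"translation":[-16,180,60],"grip":52},{"rotation":[0,0,3.6],"translation":[-20,225,60],"grip":52},{"rotation":[0,0,3.6],"translation":[-24,270,60],"grip":52},{"rotation":[0,0,3.6],"translation":[-27,305,50],"grip":52},{"rotation":[0,0,3.6],"translation":[-28.5,332,35],"grip":52},{"rotation":[0,0,3.6],"translation":[-28.5,332,30],"grip":52},{"rotation":[0,0,3.6],"translation":[-28.5,332,30],"grip":52},{"rotation":[0,0,3.6],"translation":[-28.5,332,20],"grip":52},{"rotation":[0,0,3.6],"translation":[-28.5,332,20],"grip":52},{"rotation":[0,0,3.6],"translation":[-28.5,332,20],"grip":52}]'
```

```text
time: 8.55
ee_pos: [0.5368, -0.2505, 0.0149]
tcp_rot: [-180.0, 0.2, 179.1]
wrist_force: [-0.7, 2.7, 4.6]
opening: 0.0606
grasp_force: 31.9
time: 10.05
ee_pos: [0.5075, 0.0809, 0.0328]
tcp_rot: [-180.0, -0.0, -177.4]
wrist_force: [0.5, -0.6, -0.9]
opening: 0.0609
grasp_force: 33.1
```

```bash
python3 -m jog '[{"rotation":[0,0,0],"translation":[0,0.7,-4],"grip":52},{"rotation":[0,0,0],"translation":[0,0.7,-7],"grip":52},{"rotation":[0,0,0],"translation":[0,0.7,-9],"grip":52},{"rotation":[0,0,0],"translation":[0,0.7,-10.5],"grip":52},{"rotation":[0,0,0],"translation":[0,0.7,-12],"grip":52},{"rotation":[0,0,0],"translation":[0,0.7,-12],"grip":52},{"rotation":[0,0,0],"translation":[0,0.7,-12],"grip":52}]'
```

```text
time: 10.75
ee_pos: [0.5074, 0.0824, 0.0218]
tcp_rot: [-180.0, 0.0, -177.3]
wrist_force: [-5.6, -0.5, 9.1]
opening: 0.0604
grasp_force: 34.1
```

```bash
python3 -m jog '[{"rotation":[0,0,0],"translation":[0,0,1],"grip":70},{"rotation":[0,0,0],"translation":[0,0,1],"grip":70},{"rotation":[0,0,0],"translation":[0,0,1],"grip":85},{"rotation":[0,0,0],"translation":[0,0,1],"grip":85},{"rotation":[0,0,0],"translation":[0,0,1],"grip":85},{"rotation":[0,0,0],"translation":[0,0,35],"grip":85},{"rotation":[0,0,0],"translation":[0,0,80],"grip":85},{"rotation":[0,0,0],"translation":[8,-42,90],"grip":85},{"rotation":[0,0,0],"translation":[17,-86,90],"grip":85},{"rotation":[0,0,0],"translation":[26,-130,90],"grip":85},{"rotation":[0,0,0],"translation":[35,-175,90],"grip":85},{"rotation":[0,0,0],"translation":[44,-220,90],"grip":85},{"rotation":[0,0,0],"translation":[53,-265,90],"grip":85},{"rotation":[0,0,0],"translation":[62,-310,90],"grip":85},{"rotation":[0,0,0],"translation":[71,-355,90],"grip":85},{"rotation":[0,0,0],"translation":[80,-400,90],"grip":85},{"rotation":[0,0,0],"translation":[89.5,-447,90],"grip":85},{"rotation":[0,0,0],"translation":[89.5,-447,90],"grip":85},{"rotation":[0,0,0],"translation":[89.5,-447,90],"grip":85},{"rotation":[0,0,0],"translation":[89.5,-447,90],"grip":85}]'; python3 tarts.py g4.png
```

```text
time: 12.75
ee_pos: [0.5969, -0.3639, 0.1107]
tcp_rot: [180.0, -0.0, -177.3]
wrist_force: [-1.6, 1.5, 0.5]
opening: 0.085
grasp_force: 0.0
top 350 hi 0.0458 rect [503.6  81.3] [59.1 61.8] 2.0 RG [106.  31.]
top 369 hi 0.0423 rect [435.2 -97.9] [55.  58.7] 89.1 RG [63. 39.]
side 343 hi 0.0466 rect [509.9  79.4] [58.8 58.6] 64.4 RG [141.  57.]
side 533 hi 0.0426 rect [441.2 -98. ] [59.2 58.2] 88.2 RG [110.  72.]
side 548 hi 0.0389 rect [ 599.6 -364.6] [60.2 59.9] 39.1 RG [148.  55.]
side 653 hi 0.034 rect [ 520.2 -347.8] [60.7 58.4] 65.2 RG [107.  73.]
side 720 hi 0.034 rect [ 449.2 -352.9] [59.2 58.6] 77.7 RG [108.  75.]
```

```bash
python3 -m jog '[{"rotation":[0,0,0],"translation":[0,0,-40],"grip":85},{"rotation":[0,0,0],"translation":[0,0,-75],"grip":85},{"rotation":[0,0,0],"translation":[0,0,-92],"grip":85},{"rotation":[0,0,0],"translation":[0,0,-97],"grip":85},{"rotation":[0,0,0],"translation":[0,0,-97],"grip":52},{"rotation":[0,0,0],"translation":[0,0,-97],"grip":52},{"rotation":[0,0,0],"translation":[0,0,-97],"grip":52},{"rotation":[0,0,0],"translation":[0,0,-97],"grip":52},{"rotation":[0,0,0],"translation":[0,0,-97],"grip":52},{"rotation":[0,0,0],"translation":[0,0,-97],"grip":52},{"rotation":[0,0,0],"translation":[0,0,-97],"grip":52}]'
```

```text
time: 13.95
ee_pos: [0.598, -0.3649, 0.016]
tcp_rot: [-179.9, 0.2, -177.3]
wrist_force: [-0.0, 1.7, 6.2]
opening: 0.0605
grasp_force: 33.3
```

```bash
python3 -m jog '[{"rotation":[0,0,0],"translation":[0,0,20],"grip":52},{"rotation":[0,0,0],"translation":[0,0,60],"grip":52},{"rotation":[0,0,0],"translation":[-1,45,60],"grip":52},{"rotation":[0,0,0],"translation":[-2,90,60],"grip":52},{"rotation":[0,0,0],"translation":[-4,135,60],"grip":52},{"rotation":[0,0,0],"translation":[-5,180,60],"grip":52},{"rotation":[0,0,0],"translation":[-6,225,60],"grip":52},{"rotation":[0,0,0],"translation":[-8,270,60],"grip":52},{"rotation":[0,0,0],"translation":[-9,315,60],"grip":52},{"rotation":[0,0,0],"translation":[-11,360,60],"grip":52},{"rotation":[0,0,0],"translation":[-12,405,60],"grip":52},{"rotation":[0,0,0],"translation":[-13.5,440,50],"grip":52},{"rotation":[0,0,0],"translation":[-13.5,451,35],"grip":52},{"rotation":[0,0,0],"translation":[-13.5,451,30],"grip":52},{"rotation":[0,0,0],"translation":[-13.5,451,20],"grip":52},{"rotation":[0,0,0],"translation":[-13.5,451,20],"grip":52},{"rotation":[0,0,0],"translation":[-13.5,451,20],"grip":52},{"rotation":[0,0,0],"translation":[-13.5,451,20],"grip":52}]'
```

```text
time: 15.75
ee_pos: [0.5838, 0.0855, 0.0343]
tcp_rot: [180.0, 0.0, -177.4]
wrist_force: [0.4, 0.3, -0.3]
opening: 0.0603
grasp_force: 33.0
```

```bash
python3 -m jog '[{"rotation":[0,0,0],"translation":[0,0.2,-4],"grip":52},{"rotation":[0,0,0],"translation":[0,0.2,-7],"grip":52},{"rotation":[0,0,0],"translation":[0,0.2,-9],"grip":52},{"rotation":[0,0,0],"translation":[0,0.2,-11],"grip":52},{"rotation":[0,0,0],"translation":[0,0.2,-12.5],"grip":52},{"rotation":[0,0,0],"translation":[0,0.2,-12.5],"grip":52},{"rotation":[0,0,0],"translation":[0,0.2,-12.5],"grip":52}]'
```

```text
time: 16.45
ee_pos: [0.5834, 0.0866, 0.0229]
tcp_rot: [-180.0, 0.0, -177.3]
wrist_force: [-6.7, -1.3, 11.3]
opening: 0.0603
grasp_force: 34.2
```

```bash
python3 -m jog '[{"rotation":[0,0,0],"translation":[0,0,1],"grip":70},{"rotation":[0,0,0],"translation":[0,0,1],"grip":70},{"rotation":[0,0,0],"translation":[0,0,1],"grip":85},{"rotation":[0,0,0],"translation":[0,0,1],"grip":85},{"rotation":[0,0,0],"translation":[0,0,1],"grip":85},{"rotation":[0,0,0],"translation":[0,0,35],"grip":85},{"rotation":[0,0,0],"translation":[0,0,80],"grip":85},{"rotation":[0,0,-2],"translation":[-13,-42,90],"grip":85},{"rotation":[0,0,-4],"translation":[-26,-86,90],"grip":85},{"rotation":[0,0,-6],"translation":[-39,-130,90],"grip":85},{"rotation":[0,0,-8],"translation":[-53,-175,90],"grip":85},{"rotation":[0,0,-10],"translation":[-67,-220,90],"grip":85},{"rotation":[0,0,-12],"translation":[-81,-265,90],"grip":85},{"rotation":[0,0,-14.2],"translation":[-95,-310,90],"grip":85},{"rotation":[0,0,-14.2],"translation":[-109,-355,90],"grip":85},{"rotation":[0,0,-14.2],"translation":[-123,-400,90],"grip":85},{"rotation":[0,0,-14.2],"translation":[-136.5,-439,90],"grip":85},{"rotation":[0,0,-14.2],"translation":[-136.5,-439,90],"grip":85},{"rotation":[0,0,-14.2],"translation":[-136.5,-439,90],"grip":85},{"rotation":[0,0,-14.2],"translation":[-136.5,-439,90],"grip":85}]'; python3 tarts.py g5.png
```

```text
time: 18.45
ee_pos: [0.4471, -0.3518, 0.1112]
tcp_rot: [180.0, -0.0, 168.5]
wrist_force: [0.2, 0.1, -0.2]
opening: 0.0851
grasp_force: 0.0
top 343 hi 0.0452 rect [581.6  85. ] [58.7 62.2] 1.4 RG [105.  32.]
top 239 hi 0.0356 rect [ 517.5 -347.3] [55.7 56.7] 65.9 RG [54. 34.]
top 347 hi 0.0446 rect [504.8  81.4] [60.  61.4] 1.0 RG [106.  31.]
top 372 hi 0.0425 rect [436.6 -97.9] [55.1 56.5] 89.1 RG [60. 37.]
side 318 hi 0.0467 rect [586.5  83.8] [59.4 58.4] 31.3 RG [145.  59.]
side 340 hi 0.047 rect [509.9  79.5] [62.2 58.6] 64.0 RG [144.  58.]
side 525 hi 0.0424 rect [440.8 -97.8] [61.1 58.5] 89.2 RG [104.  68.]
side 474 hi 0.0341 rect [ 520.3 -347.7] [61.  57.6] 64.8 RG [103.  71.]
side 706 hi 0.0341 rect [ 448.8 -352.7] [60.4 57.8] 79.0 RG [98. 68.]
```

```bash
python3 -m jog '[{"rotation":[0,0,0],"translation":[0,0,-40],"grip":85},{"rotation":[0,0,0],"translation":[0,0,-75],"grip":85},{"rotation":[0,0,0],"translation":[0,0,-92],"grip":85},{"rotation":[0,0,0],"translation":[0,0,-97.5],"grip":85},{"rotation":[0,0,0],"translation":[0,0,-97.5],"grip":50},{"rotation":[0,0,0],"translation":[0,0,-97.5],"grip":50},{"rotation":[0,0,0],"translation":[0,0,-97.5],"grip":50},{"rotation":[0,0,0],"translation":[0,0,-97.5],"grip":50},{"rotation":[0,0,0],"translation":[0,0,-97.5],"grip":50},{"rotation":[0,0,0],"translation":[0,0,-97.5],"grip":50},{"rotation":[0,0,0],"translation":[0,0,-97.5],"grip":50}]'
```

```text
time: 19.65
ee_pos: [0.4479, -0.3529, 0.0154]
tcp_rot: [-180.0, 0.2, 168.5]
wrist_force: [1.4, 1.9, 5.9]
opening: 0.0574
grasp_force: 33.6
```

```bash
python3 -m jog '[{"rotation":[0,0,0],"translation":[0,0,20],"grip":50},{"rotation":[0,0,0],"translation":[0,0,60],"grip":50},{"rotation":[0,0,3],"translation":[20,38,60],"grip":50},{"rotation":[0,0,6],"translation":[41,75,60],"grip":50},{"rotation":[0,0,9],"translation":[62,112,60],"grip":50},{"rotation":[0,0,10.6],"translation":[83,149,60],"grip":50},{"rotation":[0,0,10.6],"translation":[104,186,60],"grip":50},{"rotation":[0,0,10.6],"translation":[125,223,60],"grip":50},{"rotation":[0,0,10.6],"translation":[140,247,50],"grip":50},{"rotation":[0,0,10.6],"translation":[143.5,254.5,35],"grip":50},{"rotation":[0,0,10.6],"translation":[143.5,254.5,25],"grip":50},{"rotation":[0,0,10.6],"translation":[143.5,254.5,20],"grip":50},{"rotation":[0,0,10.6],"translation":[143.5,254.5,20],"grip":50},{"rotation":[0,0,10.6],"translation":[143.5,254.5,20],"grip":50},{"rotation":[0,0,10.6],"translation":[143.5,254.5,20],"grip":50}]'
```

```text
time: 21.15
ee_pos: [0.5906, -0.0988, 0.0346]
tcp_rot: [-180.0, 0.1, 179.0]
wrist_force: [0.7, 0.2, -1.2]
opening: 0.057
grasp_force: 32.8
```

```bash
python3 -m jog '[{"rotation":[0,0,0],"translation":[0,0.2,-4],"grip":50},{"rotation":[0,0,0],"translation":[0,0.2,-7],"grip":50},{"rotation":[0,0,0],"translation":[0,0.2,-9],"grip":50},{"rotation":[0,0,0],"translation":[0,0.2,-11],"grip":50},{"rotation":[0,0,0],"translation":[0,0.2,-12.5],"grip":50},{"rotation":[0,0,0],"translation":[0,0.2,-13],"grip":50},{"rotation":[0,0,0],"translation":[0,0.2,-13],"grip":50}]'
```

```text
time: 21.85
ee_pos: [0.5904, -0.0977, 0.0224]
tcp_rot: [-180.0, 0.0, 179.1]
wrist_force: [-6.7, 0.9, 13.0]
opening: 0.0574
grasp_force: 34.2
```

```bash
python3 -m jog '[{"rotation":[0,0,0],"translation":[0,0,1],"grip":70},{"rotation":[0,0,0],"translation":[0,0,1],"grip":70},{"rotation":[0,0,0],"translation":[0,0,1],"grip":85},{"rotation":[0,0,0],"translation":[0,0,1],"grip":85},{"rotation":[0,0,0],"translation":[0,0,1],"grip":85},{"rotation":[0,0,0],"translation":[0,0,35],"grip":85},{"rotation":[0,0,0],"translation":[0,0,80],"grip":85},{"rotation":[0,0,-4],"translation":[-13,-42,90],"grip":85},{"rotation":[0,0,-8],"translation":[-26,-86,90],"grip":85},{"rotation":[0,0,-12],"translation":[-38,-130,90],"grip":85},{"rotation":[0,0,-16],"translation":[-51,-175,90],"grip":85},{"rotation":[0,0,-20],"translation":[-64,-220,90],"grip":85},{"rotation":[0,0,-23.6],"translation":[-72,-249,90],"grip":85},{"rotation":[0,0,-23.6],"translation":[-72,-249,90],"grip":85},{"rotation":[0,0,-23.6],"translation":[-72,-249,90],"grip":85},{"rotation":[0,0,-23.6],"translation":[-72,-249,90],"grip":85}]'; python3 tarts.py g6.png
```

```text
time: 23.45
ee_pos: [0.5187, -0.3459, 0.1107]
tcp_rot: [180.0, -0.0, 155.6]
wrist_force: [-0.2, 0.1, -0.3]
opening: 0.0846
grasp_force: 0.0
top 362 hi 0.0422 rect [ 586.  -100.6] [56.  59.9] 89.0 RG [56. 32.]
top 341 hi 0.046 rect [580.1  84.7] [59.2 62.1] 3.0 RG [106.  32.]
top 346 hi 0.0458 rect [503.5  81.9] [60.1 60.8] 12.1 RG [106.  31.]
top 379 hi 0.042 rect [435.5 -97.9] [54.8 58.1] 89.1 RG [63. 39.]
side 320 hi 0.0467 rect [587.6  84.4] [64.3 58.6] 37.5 RG [145.  60.]
side 335 hi 0.047 rect [509.6  79.8] [58.2 60.1] 53.7 RG [141.  56.]
side 479 hi 0.0427 rect [591.6 -99.2] [60.  61.8] 1.2 RG [95. 61.]
side 531 hi 0.0424 rect [441.3 -98.3] [60.4 58.8] 89.6 RG [107.  69.]
side 642 hi 0.0341 rect [ 520.4 -347.7] [60.8 58.6] 65.6 RG [98. 69.]
```

```bash
python3 -m jog '[{"rotation":[0,0,0],"translation":[0,0,-40],"grip":85},{"rotation":[0,0,0],"translation":[0,0,-75],"grip":85},{"rotation":[0,0,0],"translation":[0,0,-92],"grip":85},{"rotation":[0,0,0],"translation":[0,0,-97],"grip":85},{"rotation":[0,0,0],"translation":[0,0,-97],"grip":50},{"rotation":[0,0,0],"translation":[0,0,-97],"grip":50},{"rotation":[0,0,0],"translation":[0,0,-97],"grip":50},{"rotation":[0,0,0],"translation":[0,0,-97],"grip":50},{"rotation":[0,0,0],"translation":[0,0,-97],"grip":50},{"rotation":[0,0,0],"translation":[0,0,-97],"grip":50},{"rotation":[0,0,0],"translation":[0,0,-97],"grip":50}]'
```

```text
time: 24.65
ee_pos: [0.5194, -0.3471, 0.0156]
tcp_rot: [-180.0, 0.2, 155.5]
wrist_force: [0.7, 0.1, 6.7]
opening: 0.0571
grasp_force: 33.8
```

```bash
python3 -m jog '[{"rotation":[0,0,0],"translation":[0,0,20],"grip":50},{"rotation":[0,0,0],"translation":[0,0,60],"grip":50},{"rotation":[0,0,5],"translation":[0,42,65],"grip":50},{"rotation":[0,0,10],"translation":[-1,84,65],"grip":50},{"rotation":[0,0,15],"translation":[-2,126,65],"grip":50},{"rotation":[0,0,20],"translation":[-3,168,65],"grip":50},{"rotation":[0,0,23.6],"translation":[-4,210,65],"grip":50},{"rotation":[0,0,23.6],"translation":[-4,240,60],"grip":50},{"rotation":[0,0,23.6],"translation":[-4,249.7,50],"grip":50},{"rotation":[0,0,23.6],"translation":[-4,249.7,40],"grip":50},{"rotation":[0,0,23.6],"translation":[-4,249.7,28],"grip":50},{"rotation":[0,0,23.6],"translation":[-4,249.7,20],"grip":50},{"rotation":[0,0,23.6],"translation":[-4,249.7,20],"grip":50},{"rotation":[0,0,23.6],"translation":[-4,249.7,20],"grip":50}]'
```

```text
time: 26.05
ee_pos: [0.5143, -0.0978, 0.0336]
tcp_rot: [180.0, -0.0, 179.0]
wrist_force: [-0.3, -0.4, -0.1]
opening: 0.0572
grasp_force: 33.0
```

```bash
python3 -m jog '[{"rotation":[0,0,0],"translation":[0,0,-4],"grip":50},{"rotation":[0,0,0],"translation":[0,0,-7],"grip":50},{"rotation":[0,0,0],"translation":[0,0,-9],"grip":50},{"rotation":[0,0,0],"translation":[0,0,-11],"grip":50},{"rotation":[0,0,0],"translation":[0,0,-12.5],"grip":50},{"rotation":[0,0,0],"translation":[0,0,-12.5],"grip":50},{"rotation":[0,0,0],"translation":[0,0,-12.5],"grip":50}]'
```

```text
time: 26.75
ee_pos: [0.5145, -0.097, 0.0225]
tcp_rot: [-180.0, 0.0, 179.1]
wrist_force: [-5.5, 0.3, 9.6]
opening: 0.0572
grasp_force: 34.2
```

```bash
python3 -m jog '[{"rotation":[0,0,0],"translation":[0,0,1],"grip":70},{"rotation":[0,0,0],"translation":[0,0,1],"grip":70},{"rotation":[0,0,0],"translation":[0,0,1],"grip":85},{"rotation":[0,0,0],"translation":[0,0,1],"grip":85},{"rotation":[0,0,0],"translation":[0,0,1],"grip":85},{"rotation":[0,0,0],"translation":[0,0,35],"grip":85},{"rotation":[0,0,0],"translation":[0,0,80],"grip":85},{"rotation":[0,0,-8],"translation":[0,0,125],"grip":85},{"rotation":[0,0,-16],"translation":[0,20,145],"grip":85},{"rotation":[0,0,-24],"translation":[0,40,145],"grip":85},{"rotation":[0,0,-32],"translation":[0,60,145],"grip":85},{"rotation":[0,0,-40],"translation":[20,80,145],"grip":80},{"rotation":[0,0,-48],"translation":[40,100,145],"grip":75},{"rotation":[0,0,-56],"translation":[60,120,145],"grip":70},{"rotation":[0,0,-64],"translation":[80,140,145],"grip":70},{"rotation":[0,0,-72],"translation":[100,160,145],"grip":70},{"rotation":[0,0,-80],"translation":[120,184,145],"grip":70},{"rotation":[0,0,-88.6],"translation":[145,184,145],"grip":70},{"rotation":[0,0,-88.6],"translation":[174.5,184,145],"grip":70},{"rotation":[0,0,-88.6],"translation":[174.5,184,145],"grip":70}]'; python3 tarts.py g7.png
```

```text
time: 28.75
ee_pos: [0.691, 0.0872, 0.1635]
tcp_rot: [-179.9, 0.0, 90.5]
wrist_force: [-0.3, 0.0, -0.5]
opening: 0.0699
grasp_force: 0.0
top 364 hi 0.0429 rect [ 586.7 -100.5] [56.1 58.6] 88.7 RG [59. 35.]
top 364 hi 0.0423 rect [510.2 -99.2] [55.5 59.3] 89.0 RG [62. 38.]
top 378 hi 0.0422 rect [435.3 -97.9] [55.  58.5] 89.4 RG [62. 38.]
side 321 hi 0.047 rect [585.5  83.7] [57.8 60.7] 46.5 RG [139.  57.]
side 340 hi 0.0468 rect [509.9  79.5] [59.5 58.7] 64.9 RG [138.  55.]
side 476 hi 0.0423 rect [592.2 -98.5] [62.5 59.7] 87.6 RG [98. 62.]
side 497 hi 0.0426 rect [515.6 -98.6] [60.2 59.6] 88.9 RG [101.  64.]
side 525 hi 0.0425 rect [440.7 -98.1] [61.4 59.5] 87.6 RG [103.  66.]
```

View pics/g7.png

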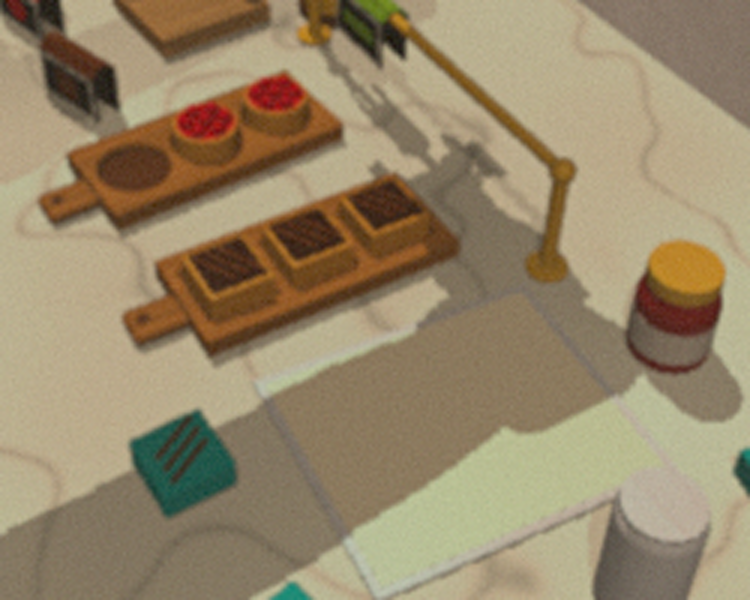

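All five tartlets are seated (square wells at crop (230,265), (305,240), (385,205); round wells at (205,130), (275,100)) and the sheet is empty. Now the green card.

```bash
python3 -m jog '[{"rotation":[0,0,0],"translation":[0,0,-30],"grip":70},{"rotation":[0,0,0],"translation":[0,0,-55],"grip":70},{"rotation":[0,0,0],"translation":[0,0,-73],"grip":70},{"rotation":[0,0,0],"translation":[0,0,-73],"grip":70},{"rotation":[0,0,0],"translation":[0,0,-73],"grip":70}]';python3 -m jog '[{"rotation":[0,0,0],"translation":[0,0,0],"grip":20},{"rotation":[0,0,0],"translation":[0,0,0],"grip":20},{"rotation":[0,0,0],"translation":[0,0,0],"grip":20},{"rotation":[0,0,0],"translation":[0,0,0],"grip":20},{"rotation":[0,0,0],"translation":[0,0,0],"grip":20},{"rotation":[0,0,0],"translation":[0,0,0],"grip":20},{"rotation":[0,0,0],"translation":[0,0,0],"grip":20},{"rotation":[0,0,0],"translation":[0,0,0],"grip":20}]' 25
```

```text
time: 29.35
ee_pos: [0.6885, 0.0869, 0.0944]
tcp_rot: [180.0, -0.0, 90.5]
wrist_force: [-0.9, 0.1, 1.1]
opening: 0.0697
grasp_force: 0.0
time: 30.15
ee_pos: [0.6898, 0.087, 0.0946]
tcp_rot: [179.9, -0.0, 90.5]
wrist_force: [2.4, -0.4, 7.1]
opening: 0.0297
grasp_force: 25.0
```

```bash
python3 -m jog '[{"rotation":[0,0,0],"translation":[0,0,15],"grip":20},{"rotation":[0,0,0],"translation":[0,0,35],"grip":20},{"rotation":[0,0,0],"translation":[0,0,60],"grip":20},{"rotation":[0,0,0],"translation":[0,0,78],"grip":20},{"rotation":[0,0,0],"translation":[0,0,78],"grip":20},{"rotation":[0,0,0],"translation":[0,0,78],"grip":20}]'
```

```text
time: 30.75
ee_pos: [0.6889, 0.087, 0.1712]
tcp_rot: [-180.0, 0.0, 90.5]
wrist_force: [-0.6, 0.8, -1.5]
opening: 0.0296
grasp_force: 25.5
```

```bash
python3 -m jog '[{"rotation":[0,0,0],"translation":[-30,25,0],"grip":20},{"rotation":[0,0,3],"translation":[-60,55,0],"grip":20},{"rotation":[0,0,3],"translation":[-80,95,0],"grip":20},{"rotation":[0,0,3],"translation":[-90,135,0],"grip":20},{"rotation":[0,0,3],"translation":[-90,175,0],"grip":20},{"rotation":[0,0,3],"translation":[-90,217,0],"grip":20},{"rotation":[0,0,3],"translation":[-90,217,-30],"grip":20},{"rotation":[0,0,3],"translation":[-90,217,-70],"grip":20},{"rotation":[0,0,3],"translation":[-90,217,-105],"grip":20},{"rotation":[0,0,3],"translation":[-90,217,-115],"grip":20},{"rotation":[0,0,3],"translation":[-90,217,-120],"grip":20},{"rotation":[0,0,3],"translation":[-90,217,-120],"grip":20}]'; python3 - <<'E'
from h import *
im,d=imaging.camera("side");save("t1.png",im[90:210,200:360],4)
E
```

```text
time: 31.95
ee_pos: [0.5991, 0.304, 0.0518]
tcp_rot: [180.0, -0.0, 93.5]
wrist_force: [0.7, -0.4, -0.4]
opening: 0.0298
grasp_force: 25.5
```

View pics/t1.png

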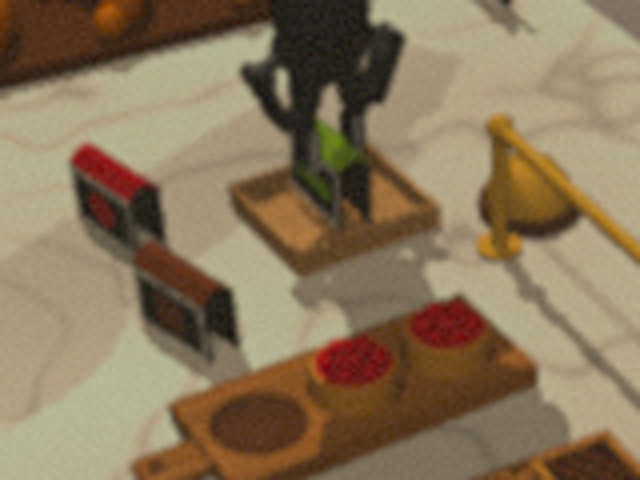

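The green card is upright within the tray outline (crop (335,185)). Lowering it to the floor.

```bash
python3 -m jog '[{"rotation":[0,0,0],"translation":[0,0,-4],"grip":20},{"rotation":[0,0,0],"translation":[0,0,-7],"grip":20},{"rotation":[0,0,0],"translation":[0,0,-9],"grip":20},{"rotation":[0,0,0],"translation":[0,0,-10.5],"grip":20},{"rotation":[0,0,0],"translation":[0,0,-10.5],"grip":20},{"rotation":[0,0,0],"translation":[0,0,-10.5],"grip":20}]'
```

```text
time: 32.6
ee_pos: [0.5992, 0.3041, 0.0432]
tcp_rot: [179.9, -0.0, 93.5]
wrist_force: [-5.8, -1.9, 12.7]
opening: 0.0295
grasp_force: 26.0
```

```bash
python3 -m jog '[{"rotation":[0,0,0],"translation":[0,0,1.5],"grip":45},{"rotation":[0,0,0],"translation":[0,0,1.5],"grip":45},{"rotation":[0,0,0],"translation":[0,0,1.5],"grip":45},{"rotation":[0,0,0],"translation":[0,0,1.5],"grip":45},{"rotation":[0,0,0],"translation":[0,0,35],"grip":45},{"rotation":[0,0,0],"translation":[0,0,80],"grip":50},{"rotation":[0,0,0],"translation":[-30,12,80],"grip":60},{"rotation":[0,0,6],"translation":[-75,31,80],"grip":70},{"rotation":[0,0,11.8],"translation":[-120,50,80],"grip":70},{"rotation":[0,0,11.8],"translation":[-158,66.5,80],"grip":70},{"rotation":[0,0,11.8],"translation":[-158,66.5,80],"grip":70},{"rotation":[0,0,11.8],"translation":[-158,66.5,40],"grip":70},{"rotation":[0,0,11.8],"translation":[-158,66.5,10],"grip":70},{"rotation":[0,0,11.8],"translation":[-158,66.5,-2],"grip":70},{"rotation":[0,0,11.8],"translation":[-158,66.5,-2],"grip":70},{"rotation":[0,0,11.8],"translation":[-158,66.5,-2],"grip":70}]'; python3 -m jog '[{"rotation":[0,0,0],"translation":[0,0,0],"grip":20},{"rotation":[0,0,0],"translation":[0,0,0],"grip":20},{"rotation":[0,0,0],"translation":[0,0,0],"grip":20},{"rotation":[0,0,0],"translation":[0,0,0],"grip":20},{"rotation":[0,0,0],"translation":[0,0,0],"grip":20},{"rotation":[0,0,0],"translation":[0,0,0],"grip":20},{"rotation":[0,0,0],"translation":[0,0,0],"grip":20},{"rotation":[0,0,0],"translation":[0,0,0],"grip":20}]' 25
```

```text
time: 34.2
ee_pos: [0.4416, 0.3707, 0.0399]
tcp_rot: [179.9, -0.0, 105.3]
wrist_force: [-0.3, 0.1, 0.8]
opening: 0.07
grasp_force: 0.0
time: 35.0
ee_pos: [0.4415, 0.3709, 0.04]
tcp_rot: [179.9, -0.0, 105.3]
wrist_force: [0.3, -0.4, 5.8]
opening: 0.0293
grasp_force: 25.5
```

```bash
python3 -m jog '[{"rotation":[0,0,0],"translation":[0,0,30],"grip":20},{"rotation":[0,0,0],"translation":[0,0,75],"grip":20},{"rotation":[0,0,0],"translation":[0,0,115],"grip":20},{"rotation":[0,0,-2],"translation":[20,-25,133],"grip":20},{"rotation":[0,0,-5],"translation":[48,-55,133],"grip":20},{"rotation":[0,0,-8],"translation":[76,-86,133],"grip":20},{"rotation":[0,0,-11],"translation":[104,-118,133],"grip":20},{"rotation":[0,0,-14.8],"translation":[132,-150,133],"grip":20},{"rotation":[0,0,-14.8],"translation":[160,-182,133],"grip":20},{"rotation":[0,0,-14.8],"translation":[188,-214,133],"grip":20},{"rotation":[0,0,-14.8],"translation":[216,-246,133],"grip":20},{"rotation":[0,0,-14.8],"translation":[236,-270,133],"grip":20},{"rotation":[0,0,-14.8],"translation":[248,-282.5,133],"grip":20},{"rotation":[0,0,-14.8],"translation":[248,-282.5,133],"grip":20},{"rotation":[0,0,-14.8],"translation":[248,-282.5,133],"grip":20},{"rotation":[0,0,-14.8],"translation":[248,-282.5,133],"grip":20}]'; python3 - <<'E'
from h import *
im,d=imaging.camera("side");save("r1.png",im[90:210,250:450],4)
P=cloud("side",d);i=im.astype(int);m=(i[...,0]>i[...,1]*1.6)&(P[...,2]>.12);q=P[m];print("fold side",len(q),cv2.minAreaRect((q[:,:2]*1000).astype(np.float32)),q[:,2].max())
E
```

```text
time: 36.6
ee_pos: [0.6884, 0.0888, 0.1719]
tcp_rot: [-180.0, -0.0, 90.6]
wrist_force: [-0.3, 0.1, -0.7]
opening: 0.0294
grasp_force: 25.0
fold side 359 ((346.5771789550781, 357.1181640625), (719.287109375, 929.2608032226562), 0.056118790060281754) 0.5867124527073112
```

View pics/r1.png

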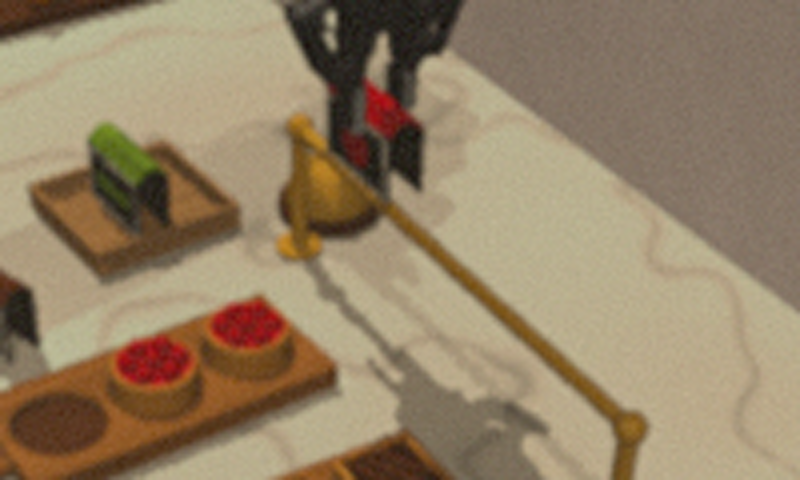

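The green card stands in the tray (crop (130,175)), and the red card is held above the bar (crop (380,140)).

```bash
python3 -m jog '[{"rotation":[0,0,0],"translation":[0.8,0,-8],"grip":20},{"rotation":[0,0,0],"translation":[0.8,0,-16],"grip":20},{"rotation":[0,0,0],"translation":[0.8,0,-26],"grip":20},{"rotation":[0,0,0],"translation":[0.8,0,-40],"grip":20},{"rotation":[0,0,0],"translation":[0.8,0,-55],"grip":20},{"rotation":[0,0,0],"translation":[0.8,0,-65],"grip":20},{"rotation":[0,0,0],"translation":[0.8,0,-70],"grip":20},{"rotation":[0,0,0],"translation":[0.8,0,-73],"grip":20},{"rotation":[0,0,0],"translation":[0.8,0,-75],"grip":20},{"rotation":[0,0,0],"translation":[0.8,0,-75],"grip":20},{"rotation":[0,0,0],"translation":[0.8,0,-75],"grip":20}]'
```

```text
time: 37.75
ee_pos: [0.69, 0.088, 0.0973]
tcp_rot: [180.0, -0.0, 90.5]
wrist_force: [-0.7, -0.2, 0.5]
opening: 0.029
grasp_force: 25.0
```

```bash
python3 -m jog '[{"rotation":[0,0,0],"translation":[0,0,-1],"grip":20},{"rotation":[0,0,0],"translation":[0,0,-1.5],"grip":20},{"rotation":[0,0,0],"translation":[0,0,-1.5],"grip":20}]'
```

```text
time: 38.05
ee_pos: [0.6904, 0.088, 0.0967]
tcp_rot: [179.9, -0.0, 90.5]
wrist_force: [0.5, 0.4, 5.1]
opening: 0.0294
grasp_force: 25.8
```

```bash
python3 -m jog '[{"rotation":[0,0,0],"translation":[0,0,0.5],"grip":36},{"rotation":[0,0,0],"translation":[0,0,0.5],"grip":45},{"rotation":[0,0,0],"translation":[0,0,0.5],"grip":60},{"rotation":[0,0,0],"translation":[0,0,0.5],"grip":70},{"rotation":[0,0,0],"translation":[0,0,0.5],"grip":70},{"rotation":[0,0,0],"translation":[0,0,30],"grip":70},{"rotation":[0,0,0],"translation":[0,0,70],"grip":70},{"rotation":[0,0,2],"translation":[-30,15,70],"grip":70},{"rotation":[0,0,6],"translation":[-70,36,70],"grip":70},{"rotation":[0,0,10],"translation":[-110,56,70],"grip":70},{"rotation":[0,0,14],"translation":[-150,77,70],"grip":70},{"rotation":[0,0,17.3],"translation":[-190,97,70],"grip":70},{"rotation":[0,0,17.3],"translation":[-230,118,70],"grip":70},{"rotation":[0,0,17.3],"translation":[-253.5,130,60],"grip":70},{"rotation":[0,0,17.3],"translation":[-253.5,130,20],"grip":70},{"rotation":[0,0,17.3],"translation":[-253.5,130,-20],"grip":70},{"rotation":[0,0,17.3],"translation":[-253.5,130,-45],"grip":70},{"rotation":[0,0,17.3],"translation":[-253.5,130,-56],"grip":70},{"rotation":[0,0,17.3],"translation":[-253.5,130,-56],"grip":70},{"rotation":[0,0,17.3],"translation":[-253.5,130,-56],"grip":70}]'; python3 -m jog '[{"rotation":[0,0,0],"translation":[0,0,0],"grip":20},{"rotation":[0,0,0],"translation":[0,0,0],"grip":20},{"rotation":[0,0,0],"translation":[0,0,0],"grip":20},{"rotation":[0,0,0],"translation":[0,0,0],"grip":20},{"rotation":[0,0,0],"translation":[0,0,0],"grip":20},{"rotation":[0,0,0],"translation":[0,0,0],"grip":20},{"rotation":[0,0,0],"translation":[0,0,0],"grip":20},{"rotation":[0,0,0],"translation":[0,0,0],"grip":20}]' 25
python3 - <<'E'
from h import *
im,d=imaging.camera("side");save("r2.png",im[90:270,200:460],3)
E
```

```text
time: 40.05
ee_pos: [0.4369, 0.2182, 0.0406]
tcp_rot: [179.9, -0.0, 107.8]
wrist_force: [0.3, -1.0, 1.2]
opening: 0.0701
grasp_force: 0.0
time: 40.85
ee_pos: [0.4368, 0.2182, 0.0403]
tcp_rot: [179.9, -0.0, 107.8]
wrist_force: [-0.5, -0.3, 5.7]
opening: 0.0296
grasp_force: 24.9
```

View pics/r2.png

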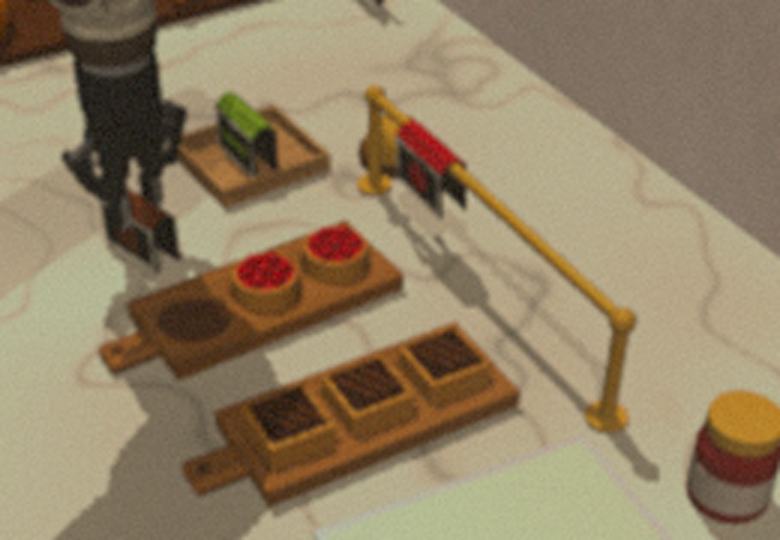

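The red card hangs astride the rail (crop (430,155)), and the brown card is gripped at (145,225).

```bash
python3 -m jog '[{"rotation":[0,0,0],"translation":[0,0,30],"grip":20},{"rotation":[0,0,0],"translation":[0,0,75],"grip":20},{"rotation":[0,0,0],"translation":[0,0,115],"grip":20},{"rotation":[0,0,-2],"translation":[20,-25,132],"grip":20},{"rotation":[0,0,-5],"translation":[46,-58,132],"grip":20},{"rotation":[0,0,-8],"translation":[74,-92,132],"grip":20},{"rotation":[0,0,-11],"translation":[102,-127,132],"grip":20},{"rotation":[0,0,-14],"translation":[130,-162,132],"grip":20},{"rotation":[0,0,-17.3],"translation":[158,-197,132],"grip":20},{"rotation":[0,0,-17.3],"translation":[186,-232,132],"grip":20},{"rotation":[0,0,-17.3],"translation":[214,-266,132],"grip":20},{"rotation":[0,0,-17.3],"translation":[238,-296,132],"grip":20},{"rotation":[0,0,-17.3],"translation":[254,-316.5,132],"grip":20},{"rotation":[0,0,-17.3],"translation":[254,-316.5,132],"grip":20},{"rotation":[0,0,-17.3],"translation":[254,-316.5,132],"grip":20},{"rotation":[0,0,-17.3],"translation":[254,-316.5,132],"grip":20}]'
```

```text
time: 42.5
ee_pos: [0.6899, -0.0978, 0.1713]
tcp_rot: [-180.0, -0.0, 90.5]
wrist_force: [0.4, -0.0, 1.1]
opening: 0.0293
grasp_force: 25.4
```

```bash
python3 -m jog '[{"rotation":[0,0,0],"translation":[0.8,0,-8],"grip":20},{"rotation":[0,0,0],"translation":[0.8,0,-16],"grip":20},{"rotation":[0,0,0],"translation":[0.8,0,-26],"grip":20},{"rotation":[0,0,0],"translation":[0.8,0,-40],"grip":20},{"rotation":[0,0,0],"translation":[0.8,0,-55],"grip":20},{"rotation":[0,0,0],"translation":[0.8,0,-65],"grip":20},{"rotation":[0,0,0],"translation":[0.8,0,-70],"grip":20},{"rotation":[0,0,0],"translation":[0.8,0,-73],"grip":20},{"rotation":[0,0,0],"translation":[0.8,0,-75.5],"grip":20},{"rotation":[0,0,0],"translation":[0.8,0,-75.5],"grip":20},{"rotation":[0,0,0],"translation":[0.8,0,-75.5],"grip":20}]'
```

```text
time: 43.6
ee_pos: [0.6912, -0.0985, 0.0973]
tcp_rot: [179.9, 0.0, 90.5]
wrist_force: [-3.3, 0.4, 5.3]
opening: 0.0291
grasp_force: 26.2
```

Contact is where expected. Releasing and backing off.

```bash
python3 -m jog '[{"rotation":[0,0,0],"translation":[0,0,0.5],"grip":36},{"rotation":[0,0,0],"translation":[0,0,0.5],"grip":45},{"rotation":[0,0,0],"translation":[0,0,0.5],"grip":60},{"rotation":[0,0,0],"translation":[0,0,0.5],"grip":70},{"rotation":[0,0,0],"translation":[0,0,0.5],"grip":70},{"rotation":[0,0,0],"translation":[0,0,30],"grip":70},{"rotation":[0,0,0],"translation":[0,0,70],"grip":70},{"rotation":[0,0,0],"translation":[-40,0,100],"grip":70},{"rotation":[0,0,0],"translation":[-85,-20,120],"grip":70},{"rotation":[0,0,0],"translation":[-130,-50,130],"grip":70},{"rotation":[0,0,0],"translation":[-175,-80,140],"grip":70},{"rotation":[0,0,0],"translation":[-220,-110,150],"grip":70},{"rotation":[0,0,0],"translation":[-260,-140,150],"grip":70},{"rotation":[0,0,0],"translation":[-300,-170,150],"grip":70},{"rotation":[0,0,0],"translation":[-300,-170,150],"grip":70},{"rotation":[0,0,0],"translation":[-300,-170,150],"grip":70}]'
python3 tarts.py f1.png; python3 - <<'E'
from h import *
im,d=imaging.camera("side");save("f2.png",im[80:340,190:500],2.3);P=cloud("side",d)
im2,d2=imaging.camera("top");P2=cloud("top",d2)
for n,p,i in(("side",P,im),("top",P2,im2)):
    H=p[...,2]
    for lo,hi in((.03,.15),(-.16,-.04)):
        q=p[(H>.108)&(H<.13)&(p[...,0]>.65)&(p[...,0]<.73)&(p[...,1]>lo)&(p[...,1]<hi)]
        w=q[abs(q[:,0]-np.median(q[:,0]))>.009];print(n,"card y",np.percentile(w[:,1],[2,98]).round(4),"x",np.percentile(q[:,0],[1,99]).round(4),"z",np.percentile(q[:,2],95).round(4))
E
```

```text
time: 45.2
ee_pos: [0.3893, -0.2698, 0.2465]
tcp_rot: [179.9, 0.1, 90.3]
wrist_force: [0.8, 0.4, -0.4]
opening: 0.0702
grasp_force: 0.0
top 364 hi 0.0426 rect [ 586.3 -100.6] [56.  59.1] 89.0 RG [57. 34.]
top 342 hi 0.0456 rect [581.7  84.8] [58.7 61.6] 1.5 RG [101.  30.]
top 364 hi 0.0417 rect [510.4 -99.3] [55.6 58.7] 89.2 RG [57. 33.]
top 349 hi 0.0455 rect [504.8  81.1] [61.6 59.7] 89.3 RG [97. 28.]
top 376 hi 0.0423 rect [435.8 -97.7] [55.  58.2] 88.6 RG [61. 37.]
side 475 hi 0.0427 rect [592.1 -98.8] [61.9 59.1] 89.3 RG [95. 61.]
side 503 hi 0.0427 rect [516.1 -98.3] [61.1 59.8] 89.7 RG [91. 58.]
side 520 hi 0.0425 rect [440.9 -97. ] [62.3 58.7] 88.8 RG [100.  64.]
side card y [0.0418 0.1264] x [0.6766 0.7079] z 0.1219
side card y [-0.1395 -0.0534] x [0.6768 0.7067] z 0.1216
top card y [0.052  0.1273] x [0.6716 0.7031] z 0.1216
top card y [-0.1375 -0.0649] x [0.6725 0.7006] z 0.1213
```

View pics/f2.png

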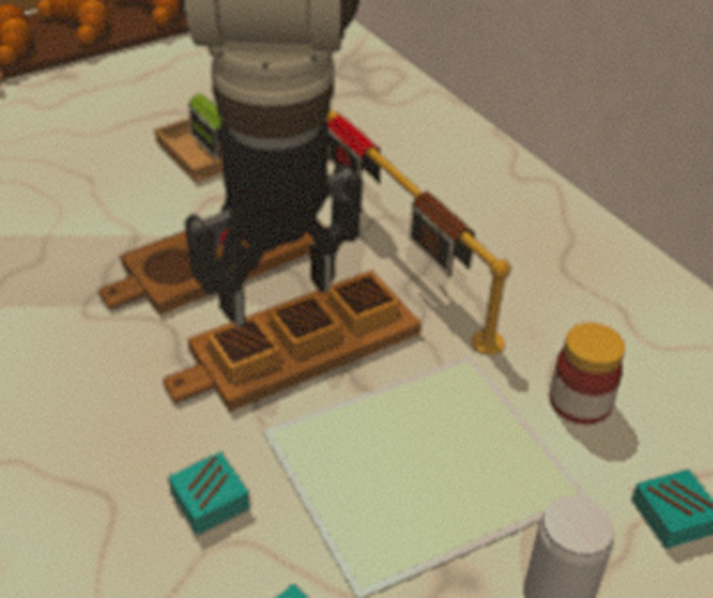

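All is in place: both cards hang level on the rail (red at (353,145), brown at (443,225)), green is in the tray, and all tartlets are seated.

```bash
python3 -c "
from workcell import bot;print(bot.job_done())"
```

```text
the job is handed in; nothing more can be done
None
```

I handed the job in after about 45 s of robot time, with all five tartlets seated in matching wells, the green card in the tray, and the red and brown cards astride the rail ahead of their boards; the hand-in gave no verdict.

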